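# Close the battery bay of the greenhouse logger

## Task

The battery bay of the propped-up logger is open. Take the cover that has the projecting lip, hook its lip under the ledge at the bay's lower edge with the top edge still raised, then swing the top edge down until the cover lies shut and flat, centred and square over the batteries. Leave the smaller plain cover where it lies.

Things in the scene. Friction and masses are not known exactly. Their poses are not given: they have to be found in the camera images.
- cover_grip (a point): Cover with a lip: loose grey plate 120 (x) x 110 (y) x 10 mm, 0.14 kg, lying flat on the table. A finger rib 14 (x) x 44 (y) x 30 mm high stands on its middle, its top 40 mm above the underside. Point: centre of the rib, 25 mm above the underside. Axes: x from the lip to the opposite (top) edge, y along the lip, z out of the plate on the rib's side.
- cover_lip (a point): Tip of that cover's lip, mid-width, mid-thickness: 83 mm along -x and 23 mm below cover_grip, same axes. The lip, 90 mm wide and 4 mm thick, projects 23 mm from the plate's -x edge, level with the underside.
- bay: Fixed white box 150 mm wide, deck tilted 10 deg, low end to the robot. Origin: deck surface, mid 100 x 70 mm battery opening, 81 mm above table; x up-slope, z out of deck. Low-end metal ledge (edge x -68 mm, top z 18) forms a slot 14 high, 26 deep, open to +x; 12 mm high shoulder from x +68. Open sides. Shut: cover flat on deck, same axes, middle near x 0, y 0, lip about 15 mm under ledge.
- plain_cover: Bystander, not to be moved: smaller loose grey plate 85 x 85 x 10 mm with the same rib but no lip, lying on the table. Origin at the centre of its underside.

How it is judged (in metres and radians):
On the way:
1. the cover's lip is under the ledge while its top edge is still raised (x of cover_lip in the frame of bay between -0.1 and -0.071 m and z of cover_lip in the frame of bay between -0.004 and 0.013 m and y of cover_lip in the frame of bay between -0.04 and 0.04 m and angle between the z axis of cover_grip and the z axis of bay, either way round above 0.06 rad), for 0.1 s.
At the end, for the whole second after the job is handed in: The cover lies flat on the deck (within 0.05 rad), rib outwards, its lip at least 4 mm under the ledge, within 20 mm of the bay's middle sideways and square to it within 0.18 rad (x of cover_lip in the frame of bay between -0.1 and -0.072 m and z of cover_lip in the frame of bay below 0.008 m and z of cover_grip in the frame of bay between 0.018 and 0.031 m and y of cover_grip in the frame of bay between -0.02 and 0.02 m and angle between the x axis of cover_grip and the x axis of bay, either way round below 0.18 rad and angle between the z axis of cover_grip and the z axis of bay, either way round below 0.05 rad); the robot touches nothing.
It fails at once if the plain cover is moved more than 30 mm (distance of plain_cover from where it was at the start of the episode above 0.03 m).
It also fails if it takes over 40 s, if anything falls off the work surface, if the arm or the gripper's body presses on something with over 40 N, if the wrist force passes 120 N, or if a joint passes its speed limit or range.

## Robot

A 6-joint arm with a two-finger parallel gripper is mounted at the origin on the work surface. World frame = base frame: x ahead of the robot, y to its left, z up, the work surface at z = 0. Lengths are in mm, angles in rad, forces in N, time in s.
With the tool pointing down it reaches from about 325 to 925 mm from the base axis. Payload 3.1 kg.
Tool frame: the origin (TCP) lies midway between the tips of the shut fingers; the grasp point (between the pads) lies 19 mm behind it; z points along the fingers, y is the line along which they close (so a half turn about z gives the same grasp; the last joint's range is limited). The gripper opens to 85 mm and grips with 20 to 120 N. Pads are 22 mm wide; open, the fingers measure 114 mm over their backs; the gripper's body (76 mm by 85 mm) begins 54 mm behind the grasp point. The pads swing forward as they close: fully open they stand 13 mm farther back than shut.
Start: joints at [1.081, 0.217, 1.613, -0, 1.311, -0.112], TCP at [230.53, 580.943, 197.8] pointing down, gripper open.
Joint ranges: [-2.75, 2.75], [-0.78, 2.1], [0.31, 2.55], [-1.13, 4.27], [0.13, 2.63], [-2.58, 2.58]. Speed limits (rad/s): [2.79, 2.79, 3.14, 3.14, 3.14, 3.14].

## Interface

Orientations are given as a unit quaternion [x, y, z, w].
In Python, from station import manip gives the robot as it stands.
- The arm moves only by the tool step_arm, never from a script. Its argument "motion" is a list of rows, each a list of 4 numbers: the shift along the tool's x, y, z in cm, then the turn about the tool's z in rad. In form: [[x, y, z, spin], ...]. A call has 1 to 5 rows; each row shifts and turns the commanded pose from where the row before left it, along the tool's axes as they then stand; what a row does not reach is not made up. A row lasts 1/8 s, in which the tool goes at most 62.5 mm and 10.7 degrees, less where a joint would pass 70% of its speed; a pose out of reach is approached as far as the arm can. A call with a gripper value outside its range is refused whole. "hand" is the opening, from 0 (shut) to 1 (fully open), set as the call begins (left out, the last holds). The fingers move at their own pace and stop on an object; "squeeze" is the grip in N (left out, the last holds). Time passes only in rows, so rows that do not move let the fingers close. It gives the time, the measured TCP pose, the force, the opening and the grip force at its end, in the units of the state.
- manip.observe(): the state, without advancing time (a new reading comes with each control period).
- manip.grab_frame(name): name is "side" or "top"; returns the picture (480x640x3 uint8, red, green, blue); there is no depth.
- manip.get_calibration(name): a dict with "K" (3x3 intrinsics, pixels), "rvec" (rotation vector, rad) and "tvec" (3), from world to camera coordinates, as OpenCV has them. Camera axes: x right, y down, z forward; pixel columns grow to the right and rows downward; lengths in mm; the calibration is good to about 2 mm. A picture is of the moment at which its call begins. get_calibration takes no time and is no camera call.
- manip.sign_off(): hands the job in; it is judged then, once.
The state is a dict: "time_s": time; "qpos": joint angles; "qvel": joint speeds; "joint_torque": joint torques, N m; "ee_pos": TCP position; "eef_rot": TCP orientation; "contact_force": force on the tool from outside, world axes, zero at the start; "torque": the same for the moment, N m; "opening": finger opening in mm; "grasp_force": force on a finger pad.
Only numpy, scipy, OpenCV 4.12 (cv2) and the standard library are available. Lean on these libraries where they do the work, as an engineer would, in place of code of your own. Each camera call takes 0.05 s, during which the arm holds its last target. There are 200 camera calls.

## Working session

There is one attempt and no reset: what is moved stays moved. The work goes in short steps, Python scripts to look and compute and a tool call to move; the robot and the scene stay as the last step left them, time stands still between calls to the robot, and variables do not carry over. Pictures are saved under pics/ and viewed, at most 10 in all, crops included, and the job is handed in when it is done.

Besides the shell and the picture viewer there is one more tool, called as name([rows], argument=value, ...), one row to a line, values as JSON. step_arm: Moves the arm, as the interface text tells. Its arguments: {"type":"object","properties":{"motion":{"type":"array"},"hand":{"type":"number"},"squeeze":{"type":"number"}},"required":["motion"]}

```bash
mkdir -p pics; python3 - <<'E'
from station import manip
import cv2,numpy as np
for n in("top","side"):
    f=manip.grab_frame(n); cv2.imwrite(f"pics/{n}0.png",f[:,:,::-1])
    c=manip.get_calibration(n); R=cv2.Rodrigues(np.array(c["rvec"]))[0]
    print(n,np.round(c["K"],1).tolist(),np.round(-R.T@np.array(c["tvec"]).ravel()),np.round(R,2).tolist())
s=manip.observe(); print({k:np.round(v,3) for k,v in s.items()})
E
```

```text
top [[433.9, 0.0, 317.8], [0.0, 433.9, 239.6], [0.0, 0.0, 1.0]] [ 348.   -4. 1007.] [[0.02, -1.0, 0.0], [-0.98, -0.02, -0.19], [0.19, 0.0, -0.98]]
side [[437.8, 0.0, 319.5], [0.0, 437.8, 239.1], [0.0, 0.0, 1.0]] [ 296. -513.  722.] [[0.91, -0.41, -0.01], [-0.32, -0.69, -0.65], [0.26, 0.6, -0.76]]
{'time_s': np.float64(0.1), 'qpos': array([ 1.081,  0.218,  1.615, -0.   ,  1.311, -0.112]), 'qvel': array([-0.001, -0.003, -0.002, -0.001,  0.   , -0.002]), 'joint_torque': array([-1.0000e-03, -3.9807e+01, -3.0497e+01, -0.0000e+00,  4.0000e-03,
       -0.0000e+00]), 'ee_pos': array([230.138, 580.19 , 196.572]), 'eef_rot': array([ 0.188,  0.982, -0.001, -0.   ]), 'contact_force': array([ 0.201, -0.471, -0.116]), 'torque': array([ 0.008,  0.063, -0.034]), 'grasp_force': np.float64(0.0), 'opening': np.float64(85.264)}
```

View pics/top0.png

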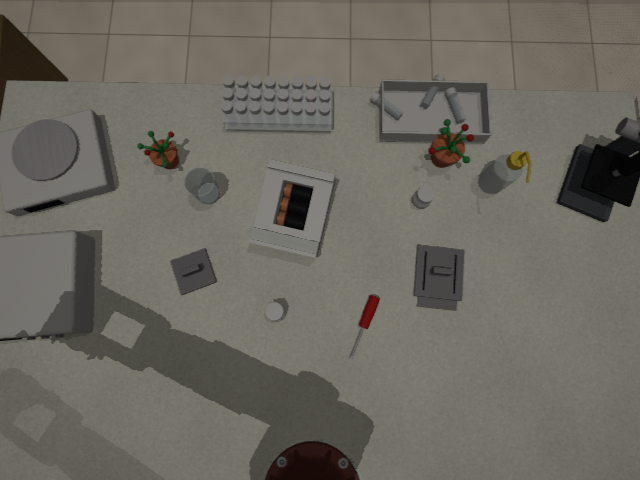

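View pics/side0.png

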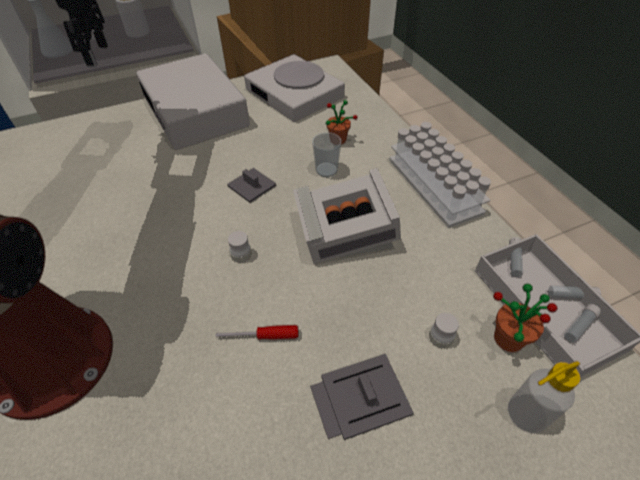

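The top view shows the lipped cover at about (440,275) with its lip toward the robot, the plain cover at (193,271), and the bay at (293,207), yawed slightly, ledge edge from (252,240) to (318,253). The side view shows the cover at (367,395) and the bay at (350,215).

```bash
cat > h.py <<'E'
import cv2,numpy as np
from station import manip
def cam(n):
    c=manip.get_calibration(n); return np.array(c["K"]),np.array(c["rvec"],float),np.array(c["tvec"],float).ravel()
def ray(n,p):
    K,r,t=cam(n); R=cv2.Rodrigues(r)[0]; p=np.atleast_2d(np.array(p,float))
    d=np.c_[(p-K[:2,2])/[K[0,0],K[1,1]],np.ones(len(p))]@R
    return -R.T@t,d
def onz(n,p,z):
    C,d=ray(n,p); return C+d*((z-C[2])/d[:,2])[:,None]
def tri(pt,ps):
    P=[np.c_[cv2.Rodrigues(r)[0],t] for K,r,t in(cam("top"),cam("side"))]
    P=[cam(n)[0]@q for n,q in zip(("top","side"),P)]
    X=cv2.triangulatePoints(P[0],P[1],np.array(pt,float).T,np.array(ps,float).T); return (X[:3]/X[3]).T
E
python3 - <<'E'
from h import *
t=cv2.imread("pics/top0.png");s=cv2.imread("pics/side0.png")
def crop(i,x,y,w,h,k): return cv2.resize(i[y:y+h,x:x+w],None,fx=k,fy=k,interpolation=cv2.INTER_CUBIC)
a=crop(t,245,155,95,105,4);b=crop(s,293,165,110,105,3.6)
im=np.zeros((420,780,3),np.uint8);im[:420,:380]=a;im[:378,384:780]=b
cv2.imwrite("pics/c1.png",im)
a=crop(t,405,235,70,80,5);b=crop(s,305,350,110,90,3.6)
im=np.zeros((400,750,3),np.uint8);im[:400,:350]=a;im[:324,354:750]=b
cv2.imwrite("pics/c2.png",im)
E
```

```text
(no output)
```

View pics/c1.png

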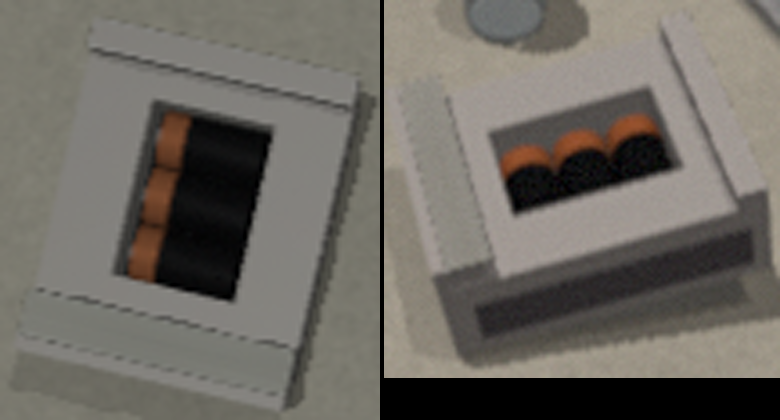

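View pics/c2.png

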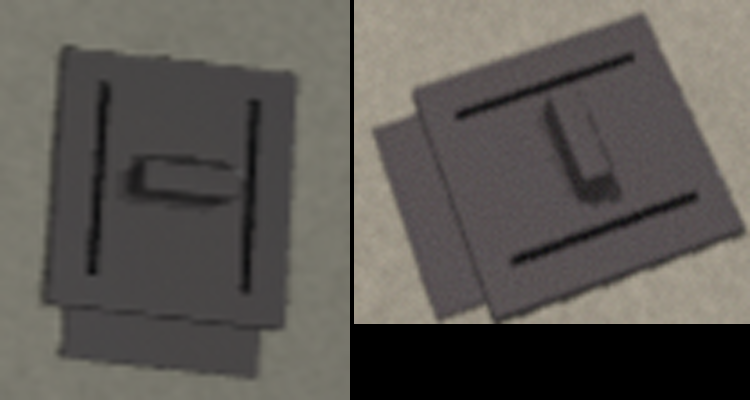

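Crops: opening corners in the top crop are about (153,100), (274,127), (235,300), (114,272). Plate corners in the second crop are (62,47), (296,73), (284,328), (44,302).

```bash
python3 - <<'E'
from h import *
np.set_printoptions(suppress=True,precision=1)
m=lambda p,k,ox,oy,cx=0:(np.array(p,float)-[cx,0]+.5)/k-.5+[ox,oy]
T=m([(153,100),(274,127),(235,300),(114,272)],4,245,155)
S=m([(650,88),(683,166),(515,213),(490,130)],3.6,293,165,384)
X=tri(T,S);print("open tri",X,X.mean(0))
zc=81+50*np.sin(np.radians(10))*np.array([1,1,-1,-1])
for n,P in(("top",T),("side",S)):
    W=np.array([onz(n,p,z)[0] for p,z in zip(P,zc)]);e=(W[0]+W[1]-W[2]-W[3])/2;f=(W[0]+W[3]-W[1]-W[2])/2
    print(n,W.mean(0),"len",np.linalg.norm(e),np.linalg.norm(f),"yaw",np.degrees(np.arctan2(e[1],e[0])),np.degrees(np.arctan2(-f[0],f[1])))
L=m([(37,290),(298,347)],4,245,155);print("ledge",onz("top",L,81-68*np.sin(.1745)+18*np.cos(.1745)))
T=m([(62,47),(296,73),(284,328),(44,302)],5,405,235)
S=m([(642,13),(745,233),(497,322),(415,88)],3.6,305,350,354)
for n,P in(("top",T),("side",S)):
    W=onz(n,P,10);e=(W[0]+W[1]-W[2]-W[3])/2;f=(W[0]+W[3]-W[1]-W[2])/2
    print(n,W.mean(0),"len",np.linalg.norm(e),np.linalg.norm(f),"yaw",np.degrees(np.arctan2(e[1],e[0])),np.degrees(np.arctan2(-f[0],f[1])))
print("tri",tri(T,S).mean(0))
E
```

```text
open tri [[666.7  77.2  83.9]
 [650.9   9.4  87.6]
 [556.   29.1  72.3]
 [571.1  96.5  71.3]] [611.2  53.   78.8]
top [610.1  53.   81. ] len 97.83091360074931 68.8447349666531 yaw -11.813331609345186 -12.12809380373961
side [610.3  51.   81. ] len 97.3565537380913 66.81789380788042 yaw -13.59416740268036 -12.340542097147269
ledge [[555.9 136.3  86.9]
 [527.1  -6.   86.9]]
top [ 475.6 -284.1   10. ] len 119.11243554833221 109.57326181238014 yaw -5.400149909090661 -5.257580888853029
side [ 474.9 -288.4   10. ] len 116.94812671507415 110.52313537961632 yaw -5.692493610956881 -5.8354771741884335
tri [ 476.7 -286.2    2.8]
```

```bash
cat >> h.py <<'E'
from scipy.spatial.transform import Rotation as Ro
BO=np.array([610.3,52.3,81.]); BR=Ro.from_euler("ZY",[-12,-10],degrees=True)   # bay frame
def goal(p,yawy=None):
    "tool-frame shift (cm) and spin (spin first) to TCP p with tool y at world angle yawy deg"
    s=manip.observe(); R=Ro.from_quat(s["eef_rot"]); y=R.as_matrix()[:,1]; a=np.arctan2(y[1],y[0])
    b=a if yawy is None else np.radians(yawy); d=np.array(p)-s["ee_pos"]
    print("spin",np.round(-(b-a),3),"cm",np.round(np.array([d@[-np.sin(b),np.cos(b),0],d@[np.cos(b),np.sin(b),0],-d[2]])/10,2),
     "yaw",np.round(np.degrees(a),2),"ee",np.round(s["ee_pos"],1),"F",np.round(s["contact_force"],1),"op",s["opening"],"t",s["time_s"])
E
python3 -c "
from h import *
goal([475.5,-285.5,150],84.6)
print(BR.as_matrix())"
```

```text
spin -0.284 cm [-32.57 -83.88   4.66] yaw 68.35 ee [230.1 580.2 196.6] F [ 0.2 -0.5 -0.1] op 85.2644381293262 t 0.1
[[ 9.63287341e-01  2.07911691e-01 -1.69853548e-01]
 [-2.04753045e-01  9.78147601e-01  3.61034862e-02]
 [ 1.73648178e-01  3.46944695e-18  9.84807753e-01]]
```

step_arm([
  [0,0,0,-0.142],
  [0,0,0,-0.142],
  [-1,-2.6,0,0],
  [-2,-5.2,0,0],
  [-2,-5.2,0,0],
], hand=1, squeeze=25)

```text
time_s: 0.72
ee_pos: [268.1, 445.2, 197.1]
eef_rot: [0.046, 0.999, -0.001, -0.0]
contact_force: [2.2, 0.3, 0.1]
opening: 85.5
grasp_force: 0.0
```

step_arm([
  [-2,-5.2,0,0],
  [-2,-5.2,0,0],
  [-2,-5.2,0,0],
  [-2,-5.2,0,0],
  [-2,-5.2,0,0],
])

```text
time_s: 1.35
ee_pos: [343.2, 176.9, 197.5]
eef_rot: [0.047, 0.999, -0.0, 0.0]
contact_force: [0.1, -0.1, 1.0]
opening: 85.3
grasp_force: 0.0
```

step_arm([
  [-2,-5.2,0,0],
  [-2,-5.2,0,0],
  [-2,-5.2,0,0],
  [-2,-5.2,0,0],
  [-2,-5.2,0,0],
])

```text
time_s: 1.98
ee_pos: [418.5, -91.4, 197.6]
eef_rot: [0.047, 0.999, 0.0, 0.0]
contact_force: [0.8, 0.9, -0.4]
opening: 85.7
grasp_force: 0.0
```

step_arm([
  [-2,-5.2,0.6,0],
  [-2,-5.2,2,0],
  [-1,-2.6,2,0],
  [0,0,0,0],
  [0,0,0,0],
])

```text
time_s: 2.6
ee_pos: [455.8, -222.9, 151.7]
eef_rot: [0.047, 0.999, 0.0, -0.0]
contact_force: [1.0, -0.3, -0.2]
opening: 85.4
grasp_force: 0.0
```

```bash
python3 -c "
from h import *
goal([475.5,-285.5,60],84.6); print(manip.observe()['qpos'])"
```

```text
spin 0.001 cm [-2.55 -6.05  9.17] yaw 84.63 ee [ 455.8 -222.9  151.7] F [ 1.  -0.3 -0.2] op 85.40866408157335 t 2.6
[-5.93509300e-01  1.15678432e-02  1.92969985e+00  4.93639972e-04
  1.20146560e+00 -2.07078714e+00]
```

step_arm([
  [-1.3,-3,3,0],
  [-1.25,-3.05,3,0],
  [0,0,3,0],
  [0,0,2.4,0],
  [0,0,2.4,0],
])

```text
time_s: 3.22
ee_pos: [476.8, -285.3, 14.4]
eef_rot: [0.046, 0.999, -0.0, 0.001]
contact_force: [0.6, 0.4, 0.2]
opening: 85.5
grasp_force: 0.0
```

step_arm([
  [0,0,0,0],
  [0,0,0,0],
  [0,0,0,0],
  [0,0,0,0],
  [0,0,0,0],
], hand=0.2)

```text
time_s: 3.85
ee_pos: [476.2, -286.6, 14.4]
eef_rot: [0.047, 0.999, -0.0, 0.0]
contact_force: [0.7, -0.9, 0.4]
opening: 17.0
grasp_force: 0.0
```

```bash
python3 -c "
from h import *
goal([475.5,-285.5,60],84.6)
f=manip.grab_frame('side')[:,:,::-1]; cv2.imwrite('pics/g.png',cv2.resize(f[300:460,250:470],None,fx=3,fy=3))"
```

```text
spin 0.0 cm [ 0.08  0.11 -4.56] yaw 84.62 ee [ 476.2 -286.6   14.4] F [ 0.7 -0.9  0.4] op 17.024772978995994 t 3.85
```

View pics/g.png

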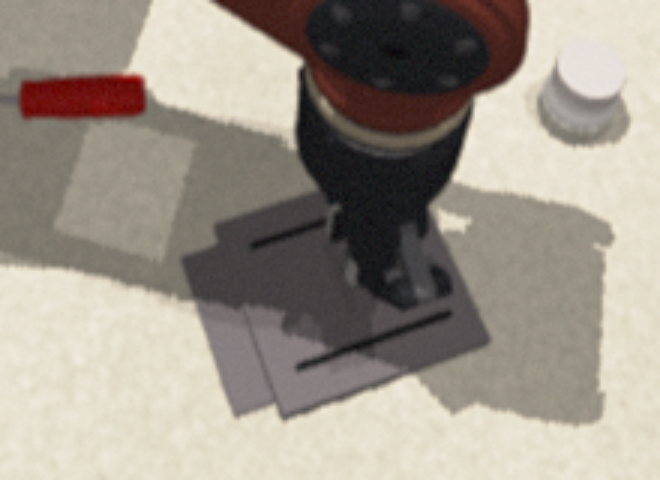

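The gripper's tips appear near crop (395,290), to the right of where the rib should be (~(353,270)). The fingers stopped at the commanded 17 mm with no grip. I'll check the projections.

```bash
python3 -c "
from h import *
K,r,t=cam('side')
P=np.array([[476,-286.6,14.4],[476,-286.6,40],[476,-286.6,100],[475,-286,10]]);print(((cv2.projectPoints(P,r,t,K,None)[0][:,0])-[250,300])*3)
f=manip.grab_frame('top')[:,:,::-1]; g=manip.grab_frame('side')[:,:,::-1]
A=cv2.resize(f[225:325,395:485],None,fx=4.4,fy=4.4,interpolation=2); B=cv2.resize(g[340:440,310:390],None,fx=4.4,fy=4.4,interpolation=2)
o=np.clip(np.hstack([A,B]).astype(float)*1.6,0,255); print(o.shape); cv2.imwrite('pics/g2.png',o)"
```

```text
[[348.51725094 273.67213058]
 [352.01698248 254.91996838]
 [361.03320793 206.60948511]
 [345.80821717 276.55824994]]
(440, 748, 3)[ WARN:0@1.142] global loadsave.cpp:1063 imwrite_ Unsupported depth image for selected encoder is fallbacked to CV_8U.
```

View pics/g2.png

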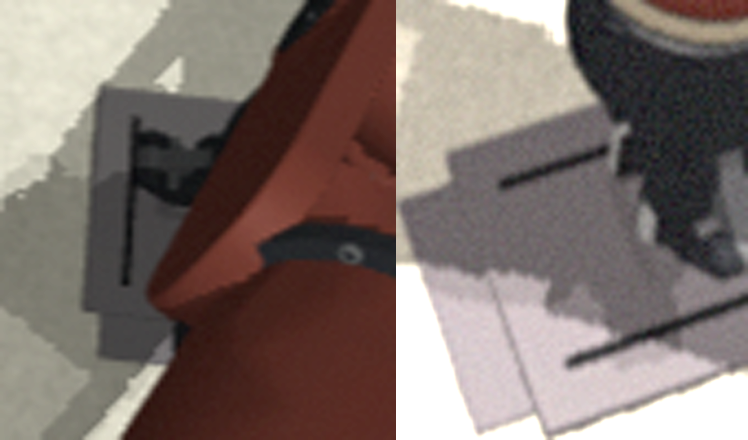

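The top view suggests the fingers are separated along world x, across the rib's 14 mm thickness. I'll close fully to test where they stop.

step_arm([
  [0,0,0,0],
  [0,0,0,0],
  [0,0,0,0],
], hand=0, squeeze=20)

```text
time_s: 4.38
ee_pos: [475.8, -286.3, 13.7]
eef_rot: [0.047, 0.999, 0.0, -0.0]
contact_force: [0.5, -0.2, -0.6]
opening: 0.0
grasp_force: 0.0
```

```bash
python3 -c "
from h import *
np.set_printoptions(suppress=True,precision=1)
for z in (14,40,70): print(z,onz('top',[[436,261]],z),onz('side',[[382,400],[379,395]],z))
print(onz('top',[[442.4,270.6]],40),onz('side',[[580/3.6-354/3.6+305,350+145/3.6]],40))
f=manip.grab_frame('top')[:,:,::-1]; g=manip.grab_frame('side')[:,:,::-1]
A=cv2.resize(f[215:315,395:485],None,fx=4.4,fy=4.4,interpolation=2); B=cv2.resize(g[340:440,320:400],None,fx=4.4,fy=4.4,interpolation=2)
o=np.clip(np.hstack([A,B]).astype(float)*2.2,0,255).astype(np.uint8); cv2.imwrite('pics/g3.png',o)"
```

```text
14 [[ 500.1 -277.2   14. ]] [[ 492.5 -309.8   14. ]
 [ 492.2 -300.7   14. ]]
40 [[ 496.1 -270.    40. ]] [[ 485.3 -317.3   40. ]
 [ 485.  -308.4   40. ]]
70 [[ 491.5 -261.7   70. ]] [[ 477.  -325.9   70. ]
 [ 476.6 -317.4   70. ]]
[[ 474.7 -283.6   40. ]] [[ 472.5 -294.5   40. ]]
```

View pics/g3.png

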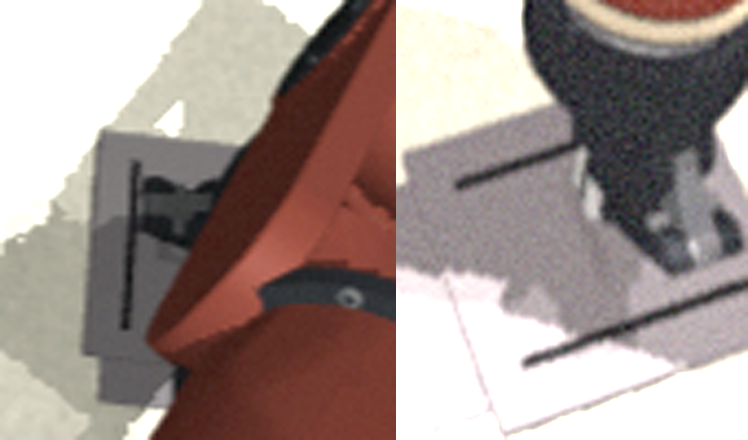

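The rib shows at about (590,190) in the side crop, left of the gripper. The shut tip at about (685,265) looks roughly (+17,-20) mm off the reported TCP. I'll raise the arm, shift by that amount, and check.

step_arm([
  [0,0,-3,0],
  [0,0,-3,0],
  [1.9,1.8,0,0],
  [0,0,0,0],
])

```text
time_s: 4.97
ee_pos: [457.7, -265.6, 73.7]
eef_rot: [0.047, 0.999, 0.0, -0.0]
contact_force: [-0.4, 0.4, 0.7]
opening: 0.0
grasp_force: 0.0
```

```bash
python3 -c "
from h import *
goal([476,-286,14])
K,r,t=cam('side');e=manip.observe()['ee_pos']
f=manip.grab_frame('top')[:,:,::-1]; g=manip.grab_frame('side')[:,:,::-1]
p=cv2.projectPoints(np.array([e,e+[17,-20,0]]),r,t,K,None)[0][:,0];print((p-[310,310])*5, manip.observe()['qpos'])
B=cv2.resize(g[310:425,310:415],None,fx=5,fy=5,interpolation=2)
A=cv2.resize(f[200:315,430:475],None,fx=5,fy=5,interpolation=2)
o=np.clip(np.hstack([B,A]).astype(float)*2,0,255).astype(np.uint8); print(o.shape);cv2.imwrite('pics/g4.png',o)"
```

```text
spin -0.0 cm [-2.01 -1.86  5.97] yaw 84.66 ee [ 457.7 -265.6   73.7] F [-0.4  0.4  0.7] op 0.006349549913184797 t 4.975
[[210.63300006 295.29657524]
 [289.54772645 329.72290573]] [-6.58916981e-01  1.61653417e-01  1.93135007e+00 -1.25150591e-04
  1.04838214e+00 -2.13609723e+00]
(575, 750, 3)
```

View pics/g4.png

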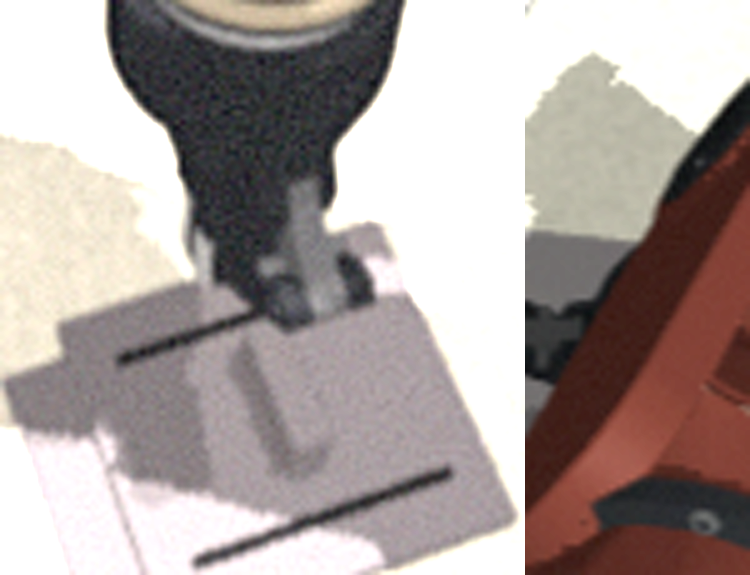

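The shut fingers don't sit where the reported TCP projects, crop (210,295). I'll compare states over bare table, with the expected TCP marked in one composite.

step_arm([
  [1.9,5.5,-2.3,0],
  [1.9,5.5,-2.3,0],
  [0,0,0,0],
  [0,0,0,0],
])

```text
time_s: 5.58
ee_pos: [431.8, -154.3, 119.8]
eef_rot: [0.047, 0.999, -0.001, 0.0]
contact_force: [0.5, -0.3, -0.5]
opening: -0.3
grasp_force: 0.0
```

```bash
cat > snap.py <<'E'
from h import *
import sys
tag=sys.argv[1]; e=manip.observe()['ee_pos']
for n in('side','top'):
    K,r,t=cam(n); g=manip.grab_frame(n)[:,:,::-1].copy()
    p=cv2.projectPoints(np.array([e,e-[0,0,0]+[0,0,100],[0,0,0]]),r,t,K,None)[0][:,0]
    np.savez(f'pics/{tag}_{n}.npz',g=g,p=p); print(n,np.round(p,1).tolist(),np.round(e,1))
E
python3 snap.py a
```

```text
side [[307.7, 303.5], [305.7, 265.8], [51.1, 359.2]] [ 431.8 -154.3  119.8]
top [[391.0, 285.4], [400.3, 280.4], [311.7, 493.2]] [ 431.8 -154.3  119.8]
```

step_arm([
  [0,0,0,0],
  [0,0,0,0],
  [0,0,0,0],
  [0,0,0,0],
  [0,0,0,0],
], hand=1)

```text
time_s: 6.3
ee_pos: [431.2, -153.7, 119.8]
eef_rot: [0.047, 0.999, -0.0, 0.0]
contact_force: [0.6, 0.0, 0.3]
opening: 85.1
grasp_force: 0.0
```

```bash
python3 snap.py b; python3 - <<'E'
from h import *
o=np.zeros((600,800,3),np.uint8)
for i,t in enumerate('ab'):
  for j,n in enumerate(('side','top')):
    d=np.load(f'pics/{t}_{n}.npz'); p=d['p'];k=4
    x,y=(np.round(p[0])-[50,42]).astype(int)
    c=cv2.resize(d['g'][y:y+75,x:x+100],None,fx=k,fy=k,interpolation=2); c=np.clip(c*1.8,0,255).astype(np.uint8)
    for q,col in((p[0],(0,0,255)),(p[1],(0,255,0))):
        cv2.drawMarker(c,tuple(int(v) for v in (q-[x,y])*k),col,0,14,1)
    o[j*300:j*300+300,i*400:i*400+400]=c
cv2.imwrite('pics/m1.png',o)
E
```

```text
side [[307.2, 303.3], [305.2, 265.7], [51.1, 359.2]] [ 431.2 -153.7  119.8]
top [[390.7, 285.7], [399.9, 280.7], [311.7, 493.2]] [ 431.2 -153.7  119.8]
```

View pics/m1.png

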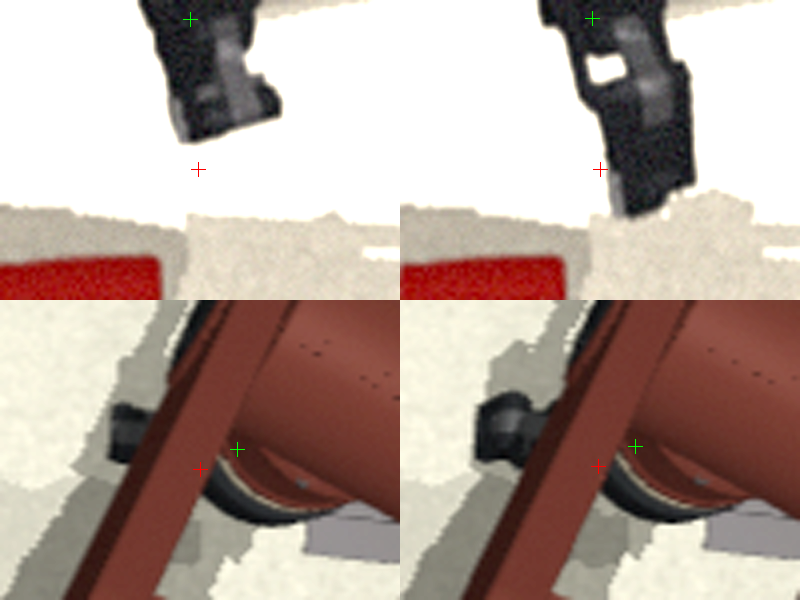

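In both states the finger ends sit a little right of, and above, the marked TCP. I'll spin the hand half a turn and compare silhouettes numerically to find the finger offset.

step_arm([
  [0,0,0,0.18],
  [0,0,0,0.18],
  [0,0,0,0.18],
  [0,0,0,0.18],
  [0,0,0,0.18],
], hand=0)

```text
time_s: 7.02
ee_pos: [431.2, -153.6, 119.8]
eef_rot: [0.479, 0.878, 0.0, 0.0]
contact_force: [-0.5, -0.1, -0.3]
opening: -0.0
grasp_force: 0.0
```

step_arm([
  [0,0,0,0.18],
  [0,0,0,0.18],
  [0,0,0,0.18],
  [0,0,0,0.13],
  [0,0,0,0],
])

```text
time_s: 7.65
ee_pos: [431.2, -153.6, 119.8]
eef_rot: [0.739, 0.674, 0.0, 0.0]
contact_force: [0.8, 0.2, -0.5]
opening: 0.3
grasp_force: 0.0
```

```bash
python3 snap.py c
```

```text
side [[307.2, 303.3], [305.1, 265.6], [51.1, 359.2]] [ 431.2 -153.6  119.8]
top [[390.7, 285.7], [399.9, 280.7], [311.7, 493.2]] [ 431.2 -153.6  119.8]
```

step_arm([
  [0,0,0,0.18],
  [0,0,0,0.18],
  [0,0,0,0.18],
  [0,0,0,0.18],
  [0,0,0,0.18],
])

```text
time_s: 8.38
ee_pos: [431.1, -153.7, 119.8]
eef_rot: [0.959, 0.283, 0.0, 0.0]
contact_force: [0.9, -0.4, -0.3]
opening: -0.1
grasp_force: 0.0
```

step_arm([
  [0,0,0,0.18],
  [0,0,0,0.18],
  [0,0,0,0.18],
  [0,0,0,0.13],
  [0,0,0,0],
])

```text
time_s: 9.0
ee_pos: [431.2, -153.7, 119.8]
eef_rot: [0.999, -0.045, 0.0, 0.0]
contact_force: [-0.4, -0.4, 0.2]
opening: -0.4
grasp_force: 0.0
```

```bash
python3 snap.py d; python3 - <<'E'
from h import *
goal([431,-154,120])
for t in 'abcd':
    d=np.load(f'pics/{t}_side.npz'); g=d['g'].astype(int); p=d['p'][0]
    m=(g.max(2)<75).astype(np.uint8); x0,y0=int(p[0])-45,int(p[1])-60
    c=m[y0:y0+95,x0:x0+90]
    n,l,s,_=cv2.connectedComponentsWithStats(c); k=1+s[1:,4].argmax(); c=l==k
    print(t,"TCP",np.round(p,1))
    for y in range(0,95,3):
        xs=np.where(c[y])[0]
        if len(xs): print((round(y+y0-p[1]),round(xs.min()+x0-p[0]),round(xs.max()+x0-p[0])),end=" ")
    print()
E
```

```text
side [[307.2, 303.3], [305.1, 265.7], [51.1, 359.2]] [ 431.2 -153.7  119.8]
top [[390.7, 285.7], [399.9, 280.7], [311.7, 493.2]] [ 431.2 -153.7  119.8]
spin -0.0 cm [-0.01  0.03 -0.02] yaw -95.13 ee [ 431.2 -153.7  119.8] F [1.3 0.9 0. ] op 0.15774341245280438 t 9.1
a TCP [307.7 303.5]
(-60, -30, 43) (-57, -29, 43) (-54, -26, 43) (-51, -23, 34) (-48, -19, 24) (-45, -16, 15) (-42, -15, 14) (-39, -14, 13) (-36, -13, 13) (-33, -11, 12) (-30, -11, 11) (-27, -9, 9) (-24, -8, 11) (-21, -8, 16) (-18, -8, 19) (-15, -7, 19) (-12, -6, 13) (-9, -5, 5) 
b TCP [307.2 303.3]
(-60, -29, 44) (-57, -28, 44) (-54, -26, 44) (-51, -23, 35) (-48, -18, 24) (-45, -16, 16) (-42, -15, 16) (-39, -15, 15) (-36, -13, 15) (-33, -9, 16) (-30, -8, 16) (-27, -7, 19) (-24, -6, 21) (-21, -6, 21) (-18, -5, 22) (-15, -2, 22) (-12, 0, 22) (-9, 1, 22) (-6, 2, 22) (-3, 2, 22) (0, 2, 23) (3, 4, 23) (6, 5, 16) (9, 5, 14) (12, 7, 8) 
c TCP [307.2 303.3]
(-60, -29, 44) (-57, -30, 44) (-54, -31, 44) (-51, -32, 42) (-48, -32, 40) (-45, -34, 37) (-42, -45, 34) (-39, -45, 30) (-36, -44, 27) (-33, -43, 25) (-30, -42, 22) (-27, -40, 17) (-24, -33, 9) (-21, -26, 8) (-18, -20, 8) (-15, -8, 8) (-12, -7, 7) (-9, -6, 4) 
d TCP [307.2 303.3]
(-60, -29, 44) (-57, -28, 44) (-54, -26, 44) (-51, -23, 35) (-48, -18, 25) (-45, -15, 16) (-42, -15, 15) (-39, -13, 13) (-36, -12, 13) (-33, -11, 12) (-30, -10, 11) (-27, -9, 10) (-24, -8, 11) (-21, -7, 17) (-18, -7, 19) (-15, -7, 20) (-12, -6, 14) (-9, -4, 5)
```

The silhouette is the same after a half turn, so the gripper sits on the TCP axis. What I took for the tip was the -y knuckle. However, the finger ends come out roughly 28 mm above the reported TCP, so at TCP z 14 they closed just above the rib. I'll regrasp about 25 mm lower, watching the force.

```bash
python3 -c "
from h import *
goal([475.5,-286,60],-95.4)"
```

```text
spin 0.005 cm [ 5.66 12.76  5.98] yaw -95.13 ee [ 431.2 -153.7  119.8] F [1.3 0.9 0. ] op 0.15774341245280438 t 9.1
```

step_arm([
  [1.9,4.3,0,0.005],
  [1.9,4.3,1,0],
  [1.85,4.15,3,0],
  [0,0,2,0],
  [0,0,0,0],
], hand=1)

```text
time_s: 9.72
ee_pos: [473.4, -285.1, 57.4]
eef_rot: [0.999, -0.048, -0.002, -0.002]
contact_force: [-0.6, 0.8, 1.4]
opening: 85.5
grasp_force: 0.0
```

step_arm([
  [0,0,2.5,0],
  [0,0,2,0],
  [0,0,0.7,0],
  [0,0,0.7,0],
  [0,0,0.4,0],
])

```text
time_s: 10.35
ee_pos: [475.8, -286.3, -2.6]
eef_rot: [0.999, -0.048, 0.001, 0.0]
contact_force: [0.3, -0.3, 0.5]
opening: 85.1
grasp_force: 0.0
```

step_arm([
  [0,0,0.2,0],
  [0,0,0,0],
  [0,0,0,0],
  [0,0,0,0],
  [0,0,0,0],
], hand=0, squeeze=30)

```text
time_s: 10.98
ee_pos: [475.7, -286.3, -4.7]
eef_rot: [0.999, -0.049, 0.0, 0.0]
contact_force: [-0.2, 0.5, 3.7]
opening: 42.9
grasp_force: 31.2
```

Gripped at 43 mm, which is the rib's length. I'll regrip 5 mm higher so the plate has clearance to pivot under the fingertips, then lift.

step_arm([
  [0,0,0,0],
  [0,0,0,0],
  [0,0,-0.5,0],
  [0,0,0,0],
], hand=0.62)

```text
time_s: 11.48
ee_pos: [475.6, -286.3, 0.3]
eef_rot: [0.999, -0.049, 0.0, 0.0]
contact_force: [0.1, -0.1, -1.1]
opening: 53.2
grasp_force: 0.0
```

step_arm([
  [0,0,0,0],
  [0,0,0,0],
  [0,0,0,0],
], hand=0, squeeze=20)

```text
time_s: 11.85
ee_pos: [475.5, -286.3, 0.2]
eef_rot: [0.999, -0.049, 0.0, 0.0]
contact_force: [-1.5, 0.1, 4.0]
opening: 42.9
grasp_force: 20.4
```

step_arm([
  [0,0,-1,0],
  [0,0,-4,0],
  [0,0,-5,0],
  [0,0,-5,0],
  [0,0,0,0],
])

```text
time_s: 12.48
ee_pos: [478.6, -288.4, 155.4]
eef_rot: [0.999, -0.049, 0.005, 0.003]
contact_force: [0.2, 1.0, -1.6]
opening: 42.7
grasp_force: 21.2
```

```bash
python3 - <<'E'
from h import *
goal([475.5,-286,200],-95.4)
g=manip.grab_frame('side')[:,:,::-1].copy(); cv2.imwrite('pics/lift.png',g)
# cover mask: purple-grey mid tone, compare with plate colour in first frame
h=cv2.imread('pics/side0.png'); print(h[400,350],h[380,380],h[330,250])
K,r,t=cam('side'); e=manip.observe()['ee_pos']; 
for z in (0,20,60): print(np.round(cv2.projectPoints(np.array([e+[0,0,z]]),r,t,K,None)[0].ravel()))
x=g.astype(int); m=((x.max(2)-x.min(2)<22)&(x.max(2)>45)&(x.max(2)<115)).astype(np.uint8)
m=cv2.morphologyEx(m,cv2.MORPH_OPEN,np.ones((3,3)))
n,l,s,c=cv2.connectedComponentsWithStats(m)
for k in range(1,n):
    if s[k,4]>300: print(s[k],np.round(c[k]))
E
```

```text
spin -0.003 cm [-0.33 -0.21 -4.46] yaw -95.57 ee [ 478.6 -288.4  155.4] F [ 0.2  1.  -1.6] op 42.70596090470297 t 12.475
[86 85 92] [84 82 88] [137 152 158]
[374. 353.]
[375. 346.]
[378. 332.]
[  393     0   247   231 32876] [547.  78.]
[201   4  40  64 795] [218.  34.]
[ 23 180  30  32 373] [ 40. 193.]
[318 239  42  20 424] [339. 249.]
[364 267  54  20 354] [389. 280.]
[ 311  318  124   69 4433] [371. 353.]
```

The cover is in the hand: component at x 311–435, y 318–387. Next I'll estimate its tilt from the visible corners.

```bash
python3 - <<'E'
from h import *
np.set_printoptions(suppress=True,precision=1)
g=cv2.imread('pics/lift.png'); x=g.astype(int); m=((x.max(2)-x.min(2)<22)&(x.max(2)<115)).astype(np.uint8)
m[:300]=0; n,l,s,c=cv2.connectedComponentsWithStats(m); k=l[375,345] ; print(k,s[k])
h=cv2.convexHull(np.argwhere(l==k)[:,::-1].astype(np.int32)); print(cv2.approxPolyDP(h,2.0,True)[:,0].tolist())
K,r,t=cam('side'); s_=manip.observe(); e=s_['ee_pos']
# predicted corners for lip-down tilts; pivot ~ 33 above TCP
for zp in(28,33):
  for a in (0,5,10,15):
    R=Ro.from_euler('ZY',[-5.4,a*-1],degrees=True)   # -a about y: x axis up
    P=np.array([[-83,45,-23],[-83,-45,-23],[-60,-55,-15],[60,-55,-15],[60,55,-15],[60,-55,-25]])
    print(zp,a,np.round(cv2.projectPoints(R.apply(P)+e+[0,0,zp],r,t,K,None)[0][:,0]).astype(int).tolist())
E
```

```text
0 [     0      0    640    480 300081]
[[639, 479], [0, 479], [0, 0], [639, 0]]
28 0 [[307, 341], [329, 401], [349, 400], [433, 371], [397, 304], [431, 374]]
28 5 [[309, 343], [331, 403], [350, 402], [434, 369], [398, 302], [433, 372]]
28 10 [[311, 345], [333, 404], [351, 403], [435, 367], [399, 300], [435, 370]]
28 15 [[314, 346], [335, 405], [352, 403], [436, 365], [399, 298], [437, 368]]
33 0 [[307, 340], [329, 400], [349, 399], [433, 369], [397, 302], [432, 373]]
33 5 [[309, 342], [331, 401], [350, 400], [435, 367], [398, 300], [434, 370]]
33 10 [[311, 343], [333, 403], [351, 401], [436, 366], [399, 298], [436, 368]]
33 15 [[314, 345], [335, 404], [353, 402], [437, 364], [400, 296], [437, 366]]
```

```bash
python3 - <<'E'
import cv2,numpy as np
g=cv2.imread('pics/lift.png'); 
for y in range(300,416,5): print(y,' '.join('%3d'%v for v in g[y,300:446:5].max(1)))
E
```

```text
300 237 238 236 236 238 238 233 237 236 237 233 234 213  28  31  33  32  27  25  29  24  31  33  33 234 240 239 238 236 240
305 239 237 235 238 237 234 239 236 233 236 235 237 240  31  23  32  27  31  31  24  24  24  23 135 239 239 237 240 236 235
310 237 234 239 239 240 235 233 238 232 227 232 232 231  49  33  28  27  31  30  25  28  25  77 241 239 238 236 237 238 239
315 238 239 234 235 238 233 230 234 230 230 237 233 232 113  20  23  26  26  27  24  28  29 240 238 241 237 239 236 235 236
320 234 234 236 232 235 233 235 234 235 238 233 136  66  77  19  28  29  30  27  26  52  36 225 237 235 237 238 199 238 235
325 239 236 235 236 232 232 233 218 115  68  74  75  76  55  19  41  28  19  28  26  80  73 213 239 238 242 237 135 237 235
330 159 222 221 229 240 102  68  74  69  74  68  62  31  38  69  73  28  27  24  32  71  76  87 237 241 228 189 149 158 238
335 129 155 215 216 214 117  72  74  65  20  43  75  75  72  68 114  26  32  27  28  54  76  80 172 238 225 136 178 152 132
340 157 130 127 112  79  72  71  69  77  75  69  76  71  74  64 111  59  31  37  35  52  75  75  27 213 238 
[... 1175 characters left out ...]
 145 143 141 140 140 141 135  95  89 153 153 158 158 158 160 152 161 158 154 160
395 196 155 129 127 122 124 133 142 138 141 134 138 144 140 106  88 127 130 128 153 154 156 158 161 155 157 157 154 161 152
400 233 221 217 222 217 204 142 121 106 122 100 115  80 123 129 126 136 132 130 129 160 157 160 155 162 157 159 158 155 153
405 233 238 212 211 209 215 210 214 216 155 127 129 127 132 128 135 129 128 126 144 155 158 157 159 159 157 160 157 155 155
410 238 234 213 213 209 219 214 217 210 221 132 127 135 120 128 133 127 163 156 156 157 158 159 158 155 157 163 163 152 163
415 230 231 223 214 214 211 211 211 223 216 129 125 127 133 150 158 160 165 162 156 157 156 157 162 152 156 160 158 152 162
```

The cover is held, tilted only about 3–5°, so pad friction keeps its angle. To raise the top edge, I'll lower it onto the ledge's top from the robot side, so the cover pivots lip-down in the pads. First I'll check the vial nearby and compute the move.

```bash
python3 - <<'E'
from h import *
print("vial",np.round(tri([[275,311]],[[238,240]])),np.round(onz('top',[[275,311]],30)),np.round(onz('side',[[239,257]],5)))
goal([481,80,150],-102)
E
```

```text
vial [[379.  87.  47.]] [[379.  89.  30.]] [[372.  78.   5.]]
spin 0.112 cm [ -7.19 -35.98   0.21] yaw -95.57 ee [ 476.5 -286.9  152.1] F [-1.   0.  -2.3] op 42.82968915945798 t 12.525
```

step_arm([
  [0,0,0,0.112],
  [-0.6,-3,0,0],
  [-1.1,-5.5,0,0],
  [-1.1,-5.5,0,0],
  [-1.1,-5.5,0,0],
])

```text
time_s: 13.15
ee_pos: [475.1, -84.8, 146.8]
eef_rot: [0.994, -0.105, -0.003, -0.001]
contact_force: [1.0, -1.1, -2.2]
opening: 43.2
grasp_force: 21.2
```

step_arm([
  [-1.1,-5.5,0,0],
  [-1.1,-5.5,0,0],
  [-1.1,-5.5,2,0],
  [0,0,1,0],
  [0,0,0,0],
])

```text
time_s: 13.78
ee_pos: [476.6, 80.9, 116.6]
eef_rot: [0.995, -0.104, -0.003, 0.001]
contact_force: [0.3, 0.0, -2.9]
opening: 43.0
grasp_force: 21.4
```

```bash
python3 - <<'E'
from h import *
goal([481,80,67],-102)
E
```

```text
spin 0.001 cm [ 0.44 -0.    4.96] yaw -101.92 ee [476.6  80.9 116.6] F [ 0.3  0.  -2.9] op 43.02274269875106 t 13.775
```

step_arm([
  [0.4,0,1,0],
  [0,0,1,0],
  [0,0,0.6,0],
  [0,0,0.6,0],
])

```text
time_s: 14.28
ee_pos: [483.5, 79.8, 87.3]
eef_rot: [0.994, -0.105, -0.0, 0.0]
contact_force: [0.3, -0.2, -1.9]
opening: 43.2
grasp_force: 21.4
```

step_arm([
  [0,0,0.5,0],
  [0,0,0.5,0],
])

```text
time_s: 14.52
ee_pos: [482.7, 80.5, 77.8]
eef_rot: [0.995, -0.104, -0.001, -0.0]
contact_force: [-4.3, 0.6, 3.7]
opening: 43.2
grasp_force: 22.0
```

step_arm([
  [0,0,0.4,0],
  [0,0,0.4,0],
  [0,0,0,0],
])

```text
time_s: 14.9
ee_pos: [481.8, 80.7, 70.9]
eef_rot: [0.995, -0.104, -0.002, 0.0]
contact_force: [-9.1, 0.5, 13.0]
opening: 43.0
grasp_force: 27.2
```

step_arm([
  [0,0,0.3,0],
  [0,0,0.2,0],
  [0,0,0,0],
])

```text
time_s: 15.28
ee_pos: [481.0, 80.9, 65.5]
eef_rot: [0.995, -0.104, -0.003, -0.0]
contact_force: [-10.0, 1.6, 11.9]
opening: 42.7
grasp_force: 28.7
```

step_arm([
  [-0.2,0,-2,0],
  [0,0,-4,0],
  [0,0,-2,0],
  [0,0,0,0],
  [0,0,0,0],
])

```text
time_s: 15.9
ee_pos: [480.8, 80.7, 143.5]
eef_rot: [0.995, -0.104, -0.001, 0.0]
contact_force: [-0.5, -0.1, -1.1]
opening: 43.0
grasp_force: 27.5
```

```bash
python3 - <<'E'
from h import *
g=manip.grab_frame('side')[:,:,::-1].copy(); f=manip.grab_frame('top')[:,:,::-1].copy()
cv2.imwrite('pics/t_side.png',g);cv2.imwrite('pics/t_top.png',f)
e=manip.observe()['ee_pos']; K,r,t=cam('side')
p=cv2.projectPoints(e[None]+[0,0,10],r,t,K,None)[0].ravel(); print(e,p)
x,y=(p-[80,70]).astype(int); print(x,y)
o=np.clip(cv2.resize(g[y:y+120,x:x+160],None,fx=5,fy=5,interpolation=2)*1.6,0,255).astype(np.uint8)
cv2.imwrite('pics/t.png',o)
E
```

```text
[480.28947958  80.63283447 142.9598001 ] [281.7562806  189.26659027]
201 119
```

View pics/t.png

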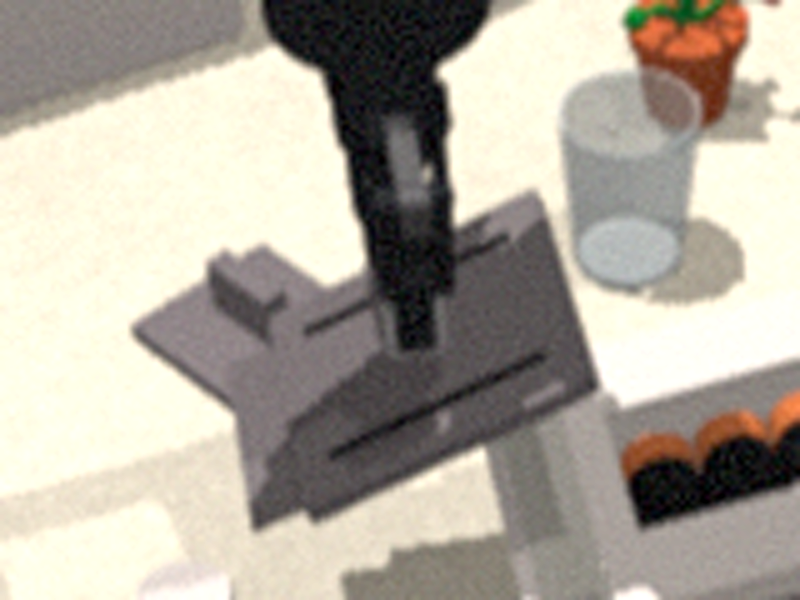

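The cover is now clearly tilted lip-down in the grip. Corners: (597,383), (537,190), lip (255,528), plate corner (315,521). I'll solve its pose relative to the TCP from those corners.

```bash
cat > pose.py <<'E'
from h import *
from scipy.optimize import least_squares
def fit(e,obj,px,yaw=-12):
    K,r,t=cam('side'); Z=Ro.from_euler('Z',yaw,degrees=True)
    def P(v): return Z.apply(Ro.from_euler('Y',-v[0],degrees=True).apply(obj)+[v[1],v[2],v[3]])+e
    f=lambda v:np.r_[(cv2.projectPoints(P(v),r,t,K,None)[0][:,0]-px).ravel(),v[2]/2]
    s=least_squares(f,[10,0,0,25]); return s.x,s.fun
E
python3 - <<'E'
from pose import *
e=np.array([480.3,80.6,143.0])
obj=np.array([[60,-55,-15],[60,55,-15],[-83,-45,-25],[-60,-55,-25]],float)
px=(np.array([[595,380],[537,190],[255,530],[315,522]])+.5)/5-.5+[201,119]
v,r=fit(e,obj,px); print("tilt, grip off (along,side,up)",np.round(v,1),np.round(r,1))
E
```

```text
tilt, grip off (along,side,up) [20.7  1.5  0.3 27. ] [ 0.5 -0.3  0.1 -0.1 -0.1 -0.  -0.5  0.6  0.2]
```

Fit is sub-pixel: tilt 20.7° (10.7° against the deck), cover_grip 27 mm above the TCP. Next: over the deck, down, then slide the lip under the ledge.

step_arm([
  [3,0,0,0],
  [4,0,0,0],
  [4,0,0,0],
  [3,0,0,0],
  [0,0,0,0],
])

```text
time_s: 16.62
ee_pos: [619.5, 50.9, 143.0]
eef_rot: [0.994, -0.105, -0.001, 0.0]
contact_force: [-0.3, -0.4, -2.5]
opening: 43.0
grasp_force: 27.5
```

```bash
cat >> h.py <<'E'
def uvw():
    s=manip.observe(); d=Ro.from_euler('Z',12,degrees=True).apply(s['ee_pos']-[BO[0],BO[1],0]); print("u,lat,w",np.round(d,1),"F",np.round(s['contact_force'],1),"t",s['time_s'])
E
python3 - <<'E'
from h import *
uvw()
cv2.imwrite('pics/u_side.png',manip.grab_frame('side')[:,:,::-1]); uvw()
E
```

```text
u,lat,w [  9.3   0.6 143. ] F [-0.3 -0.4 -2.5] t 16.625
u,lat,w [  7.7   0.7 142.8] F [-0.3 -0.1 -2. ] t 16.675
```

step_arm([
  [0,0,1.5,0],
  [0,0,1.5,0],
  [0,0,0.6,0],
  [0,0,0.3,0],
  [0,0,0,0],
])

```text
time_s: 17.3
ee_pos: [618.4, 51.7, 105.7]
eef_rot: [0.995, -0.104, 0.0, -0.0]
contact_force: [0.5, 0.4, -0.9]
opening: 42.9
grasp_force: 27.5
```

```bash
python3 -c "
from h import *
uvw()"
```

```text
u,lat,w [  8.1   1.1 105.7] F [ 0.5  0.4 -0.9] t 17.3
```

step_arm([
  [-0.4,0,0.2,0],
  [-0.4,0,0.2,0],
  [-0.4,0,0.2,0],
])

```text
time_s: 17.68
ee_pos: [606.5, 54.2, 99.9]
eef_rot: [0.995, -0.104, 0.0, -0.0]
contact_force: [1.2, -0.4, -0.7]
opening: 42.9
grasp_force: 27.5
```

step_arm([
  [-0.4,0,0.15,0],
  [-0.4,0,0.15,0],
  [0,0,0,0],
  [0,0,0,0],
])

```text
time_s: 18.18
ee_pos: [599.1, 55.7, 96.9]
eef_rot: [0.995, -0.104, 0.0, 0.0]
contact_force: [-0.1, 0.4, -2.4]
opening: 43.2
grasp_force: 27.5
```

```bash
python3 - <<'E'
from h import *
uvw()
g=manip.grab_frame('side')[:,:,::-1].copy(); cv2.imwrite('pics/v_side.png',g); cv2.imwrite('pics/v_top.png',manip.grab_frame('top')[:,:,::-1])
K,r,t=cam('side'); e=manip.observe()['ee_pos']; 
Z=Ro.from_euler('Z',-12,degrees=True)
obj=np.array([[60,-55,-15],[60,-55,-25],[60,55,-15],[-60,-55,-15],[-60,-55,-25]],float)
for a in(20.7,16,11):
    p=cv2.projectPoints(Z.apply(Ro.from_euler('Y',-a,degrees=True).apply(obj)+[1.5,.3,27])+e,r,t,K,None)[0][:,0]; print(a,np.round(p,1).tolist())
q=np.round(p[1]).astype(int)
for y in range(190,226,3): print(y,' '.join('%3d'%v for v in g[y,368:408:2].max(1)))
E
```

```text
u,lat,w [-11.7   1.   96.9] F [-0.1  0.4 -2.4] t 18.175
20.7 [[382.0, 202.0], [383.3, 205.2], [365.9, 165.8], [325.0, 226.4], [326.7, 229.3]]
16 [[382.0, 203.8], [382.8, 207.1], [365.9, 167.6], [323.6, 225.2], [325.0, 228.2]]
11 [[381.7, 205.8], [382.1, 209.2], [365.7, 169.6], [322.4, 223.7], [323.3, 227.0]]
190  55  55  51  54  65  95 106 105 106 111 163 169 166 164 167 162 160 161 163 163
193  58  56  55  56  57  75 104 107 106 104 123 166 167 167 165 164 164 162 164 166
196  58  57  53  54  54  62  85 106 106 106 106 148 166 163 164 161 165 166 164 160
199  29  38  58  57  54  54  69  92 104 105 106 107 164 166 162 160 162 167 164 163
202  56  57  51  59  56  60  58  74 105 105 105 103 116 164 169 168 163 159 162 166
205  60  80  79  72  43  51  61  75  89 105 107 106 104 137 165 164 160 162 157 161
208  65  56  49  58  89 107 106 103  78  91 103 104 105 110 157 164 163 167 162 161
211  30  10  26  77  99 105 103 107  91  79 105 106 104 102 114 165 165 164 166 162
214  72  83  83  83  86 105 102 109 104  84  83 103 105 106 105 126 139 148 164 163
217  84  86  88  93 102 101 103 102 103  97  80  93 106 102  98  99 105  98 124 167
220 104 100 111 108 138 140 112 102 108 108  87  78  87  83  83  91 102 107 131 164
223 103 103 111 114 164 169 171 121 102 109  99  89  89  85  86  82 100 105 104 104
```

The lip is in the slot with no contact force, and the top edge is still raised: the near corner lies about (383,206), as predicted for 20.7°. Now I'll swing it down.

step_arm([
  [0,0,0.3,0],
  [0.1,0,0.3,0],
  [0.1,0,0.3,0],
])

```text
time_s: 18.65
ee_pos: [602.4, 55.1, 88.6]
eef_rot: [0.995, -0.104, 0.001, 0.0]
contact_force: [1.9, -1.2, 2.2]
opening: 43.2
grasp_force: 27.9
```

step_arm([
  [0.2,0,0.3,0],
  [0.2,0,0.3,0],
])

```text
time_s: 18.9
ee_pos: [605.9, 54.4, 82.4]
eef_rot: [0.995, -0.104, 0.001, -0.0]
contact_force: [2.3, 0.2, 2.4]
opening: 42.6
grasp_force: 27.9
```

step_arm([
  [0.1,0,0.2,0],
  [0,0,0.1,0],
])

```text
time_s: 19.15
ee_pos: [605.6, 54.3, 78.4]
eef_rot: [0.995, -0.104, -0.0, -0.0]
contact_force: [2.2, -0.6, 2.0]
opening: 43.0
grasp_force: 27.9
```

```bash
python3 -c "
from h import *
uvw()"
```

```text
u,lat,w [-5.   1.  78.4] F [ 2.2 -0.6  2. ] t 19.15
```

step_arm([
  [0,0,0.2,0],
  [0,0,0,0],
])

```text
time_s: 19.4
ee_pos: [605.3, 54.4, 76.4]
eef_rot: [0.995, -0.104, -0.0, 0.0]
contact_force: [1.5, -0.3, 0.8]
opening: 43.0
grasp_force: 27.9
```

step_arm([
  [0,0,0.2,0],
  [0,0,0,0],
])

```text
time_s: 19.65
ee_pos: [605.5, 54.3, 75.9]
eef_rot: [0.995, -0.105, -0.0, 0.0]
contact_force: [-0.6, -0.0, 7.7]
opening: 42.8
grasp_force: 28.4
```

step_arm([
  [0,0,0.1,0],
  [0,0,0,0],
])

```text
time_s: 19.9
ee_pos: [605.6, 54.3, 75.8]
eef_rot: [0.995, -0.104, -0.0, 0.0]
contact_force: [-2.2, -0.6, 11.0]
opening: 43.0
grasp_force: 28.7
```

```bash
python3 - <<'E'
from h import *
uvw()
g=manip.grab_frame('side')[:,:,::-1].copy(); cv2.imwrite('pics/w_side.png',g)
K,r,t=cam('side')
obj=np.array([[60,-55,-15],[60,-55,-25],[60,55,-15],[-60,-55,-15],[-60,-55,-25]],float)
p=cv2.projectPoints(BR.apply(obj+[0,0,25])+BO,r,t,K,None)[0][:,0]; print(np.round(p,1).tolist())
for y in range(196,232,3): print(y,' '.join('%3d'%v for v in g[y,368:408:2].max(1)))
E
```

```text
u,lat,w [-5.1  1.  75.8] F [-2.2 -0.6 11. ] t 19.9
[[383.6, 212.8], [384.0, 216.1], [367.8, 176.7], [325.2, 229.7], [326.0, 232.9]]
196  54  58  59  94 104  84  83 106 106 103 107 149 164 165 160 162 163 162 164 165
199  54  54  53  59 105 100  83  93 105 106 103 110 163 164 163 161 164 164 166 163
202  57  55  55  61  82 106  87  75 102 104 105 103 115 169 168 165 166 160 163 165
205  58  60  58  58  59  92 106  86  86 105 101 106 103 137 164 165 163 163 161 161
208  56  50  58  57  51  65 102  99  80  96 107 101 106 107 158 164 165 165 163 166
211  40  54  57  55  58  56  85 106  90  78 103 105 103 104 116 167 166 163 166 162
214  53  58  58  61  72  60  57 101 103  85  85 108 107 106 103 107 111 115 161 166
217  58  59  76  56  48  49  61 101 106 103  80  97 105 103 101 103 110 100 113 165
220  61  68  85 133 171 167 143 107 107 103  85  81  91  81  86  88 102 105 107 148
223 107 104 110 107 117 167 174 136 103 104 101  93  82  86  82  87  99 106 102 103
226 106 105 106 107 105 106 106  86  87  86  88  83  89  90  86  83  95 106 107 108
229 100  93  92  91  84  87  88  89  86  87  78  66  57  53  85  86  98 109 104 105
```

Firm contact, with the near corner at about (380,218) where a shut cover should put it. I'll release and retreat.

step_arm([
  [0,0,-0.1,0],
  [0,0,0,0],
  [0,0,0,0],
  [0,0,0,0],
], hand=0.75)

```text
time_s: 20.45
ee_pos: [605.3, 54.3, 74.2]
eef_rot: [0.995, -0.104, -0.001, 0.0]
contact_force: [-0.7, -0.2, -0.7]
opening: 64.1
grasp_force: 0.0
```

step_arm([
  [0,0,-2,0],
  [0,0,-4,0],
  [0,0,-5,0],
  [-4,0,-4,0],
  [-6,0,0,0],
])

```text
time_s: 21.08
ee_pos: [511.8, 75.1, 231.9]
eef_rot: [0.994, -0.105, 0.006, -0.001]
contact_force: [0.3, 0.5, -0.2]
opening: 64.1
grasp_force: 0.0
```

step_arm([
  [-6,0,0,0],
  [-6,3,0,0],
  [0,6,0,0],
  [0,6,0,0],
  [0,6,0,0],
])

```text
time_s: 21.7
ee_pos: [351.3, -105.9, 226.8]
eef_rot: [0.995, -0.104, 0.002, 0.001]
contact_force: [1.1, -0.8, -0.6]
opening: 64.4
grasp_force: 0.0
```

```bash
python3 - <<'E'
from h import *
np.set_printoptions(suppress=True,precision=1)
for n in('side','top'):
    g=manip.grab_frame(n)[:,:,::-1].copy(); cv2.imwrite(f'pics/f_{n}.png',g)
    K,r,t=cam(n)
    obj=np.array([[60,-55,10],[60,55,10],[-60,55,10],[-60,-55,10]],float)
    p=cv2.projectPoints(BR.apply(obj)+BO,r,t,K,None)[0][:,0]; print(n,'pred',p.tolist())
    x=g.astype(int); m=(x.max(2)<78).astype(np.uint8)
    a=np.zeros_like(m); c=p.mean(0).astype(int); a[c[1]-60:c[1]+60,c[0]-60:c[0]+60]=1
    N,l,s,_=cv2.connectedComponentsWithStats(m*a); k=1+s[1:,4].argmax(); print(s[k])
    h=cv2.convexHull(np.argwhere(l==k)[:,::-1].astype(np.int32)); print(cv2.approxPolyDP(h,2,True)[:,0].tolist())
print(manip.observe()['time_s'],manip.observe()['ee_pos'])
o=np.zeros((560,800,3),np.uint8)
s=cv2.imread('pics/f_side.png');t=cv2.imread('pics/f_top.png')
o[:560,:400]=cv2.resize(s[155:267,310:390],None,fx=5,fy=5,interpolation=2);o[:560,400:]=cv2.resize(t[150:262,255:335],None,fx=5,fy=5,interpolation=2)
cv2.imwrite('pics/fin.png',np.clip(o*1.4,0,255).astype(np.uint8))
E
```

```text
side pred [[383.648598936927, 212.82602067902977], [367.7990915383594, 176.6748180778708], [313.7119668016146, 192.30560908441146], [325.1536091606872, 229.72972414576014]]
[318 228  78  32 816]
[[395, 229], [395, 238], [320, 259], [319, 249]]
top pred [[323.59370246937954, 182.7285078620907], [274.75134857509266, 171.8775132886176], [262.4509274699667, 225.12749784904358], [311.34122782153486, 236.25794681614468]]
[271 182  12  41 143]
[[280, 182], [282, 187], [275, 217], [271, 222]]
21.8 [ 350.5 -109.9  226.8]
```

```bash
python3 - <<'E'
import cv2,numpy as np
g=cv2.imread('pics/f_side.png');f=cv2.imread('pics/f_top.png')
print(315,'..');
for y in range(172,236,3): print(y,' '.join('%3d'%v for v in g[y,308:396:3].max(1)))
print('top')
for y in range(166,246,4): print(y,' '.join('%3d'%v for v in f[y,255:336:3].max(1)))
E
```

```text
315 ..
172 161 152 150 108 120 121 121 125 125  93 113 111 112 111 171 178 176 176 176 179 166 172 174 175 176 173 179 179 176 173
175 174 169 163 155 110  98 104 103 100 113 113 110 111 123 175 173 174 177 182 173 171 123 175 176 171 174 176 176 173 171
178 168 171 175 172 177 166 148 148 108 115 111 120 144 177 177 176 174 174 175 157 176 126 176 177 175 177 177 177 174 177
181 176 177 177 171 173 176 175 172 175 176 173 178 174 174 173 164 144 110  95  90 168 156 153 176 176 162 174 175 169 173
184 174 176 170 173 171 174 176 172 178 177 177 175 157 120  99  92  96  97  93  95 127 176 111 177 175 174 178 171 177 177
187 163 173 175 173 177 173 174 170 159 142 106  98  93  97  94  80  50  43  88  94  91 176 152 168 175 177 172 172 172 177
190 158 173 175 176 176 160 125  98  94  97  76  94  98  42  57  89  93  95  94 100  95 134 172 117 176 174 172 170 167 174
193 158 141 147 114  97  95  97  93  79  52  44  93  98  86  96  97  96  95  94  95  95  97 177 142 170 172 179 158 173 172
196 156 133  94  96  97  72  44  66  83  94  95  74  94  93  94  95  93  96  94  95  94  92 154 166 1
[... 3178 characters left out ...]
  79 141 141 131  81 129 129
222 138 139 139  83  85  84  55  85  85  85  85  86  86  87  87  86  79  74  87  87 123 141 141  88  83 128 131
226 139 139 139  85  86  85  85  85  85  85  86  86  86  86  87  86  57  86  86  89 141 140 141  65 118 130 124
230 129 130 129 131  68  66  68  81  86  85  86  86  86  86  86  86  83  87  87  67 141 141 132  81 131 128 129
234 130 129 129 129 128 129 128 130 125 115  79  83  65  81  87  88  88  88  88 122 141 141 101  87 130 126 126
238 132 130 131 130 129 129 127 127 127 128 129 129 130 130 125 112  83  75  77 141 141 141  59 121 131 129 128
242 139 140 137 127 126 131 128 129 129 128 127 128 127 127 128 130 129 130 131 129 130 105  79 129 130 130 131
```

The measured edges match a shut cover: flat, square within about 1°, centred sideways. It sits about 9 mm deeper under the ledge than the middle, so the lip is near x -92, inside the limits.

```bash
python3 -c "
from station import manip
print(manip.sign_off())"
```

```text
the job is handed in; nothing more can be done
None
```

The lipped cover is hooked under the ledge, swung shut and handed in at about 22 s. By my camera measurements it lies flat, square and centred sideways, about 9 mm toward the ledge; the plain cover was never touched, and the hand-in returned no verdict.

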